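# Point out the jar left open and the lid that belongs on it

### The job

One of the four sample jars in the grey tray was left without its lid. Point it out to the colleague: bring the fingertips from well above to a few centimetres straight over the middle of its open mouth and keep still there for two seconds; then point in the same way at the lid that fits it, the smaller of the two loose lids on the bench, and finish still pointing at that lid. Touch and move nothing, and do not bring the fingertips low over any closed jar or over the wide lid, not even in passing.

Things in the scene. Friction and masses are not known exactly. Their poses are not given: they have to be found in the camera images.
- open_jar: The amber glass sample jar without a lid, upright in the tray: body 46 mm across, neck 40 mm across outside and 34 mm inside, hollow, 66 mm high. Loose. Origin: centre of its underside, z up. Any of the four places in the tray may be its own.
- open_jar_mouth (a point): Centre of the open jar's mouth, level with its rim, 66 mm above its underside; z up.
- jar1: A closed amber glass sample jar, upright in the tray: 46 mm across, 70 mm high with its white ribbed screw lid on (the lid is 48 mm across, the top 15 mm of the height). Loose. Origin: centre of its underside, z up. The three closed jars are alike.
- jar2: A closed amber glass sample jar, upright in the tray: 46 mm across, 70 mm high with its white ribbed screw lid on (the lid is 48 mm across, the top 15 mm of the height). Loose. Origin: centre of its underside, z up. The three closed jars are alike.
- jar3: A closed amber glass sample jar, upright in the tray: 46 mm across, 70 mm high with its white ribbed screw lid on (the lid is 48 mm across, the top 15 mm of the height). Loose. Origin: centre of its underside, z up. The three closed jars are alike.
- lid: The loose screw lid that fits the open jar: a white plastic ribbed disc, 48 mm across, 15 mm high, lying top up on the bench. Origin: centre of its underside, z up.
- wide_lid: A wider loose lid that belongs to some other jar: a white plastic ribbed disc, 74 mm across, 18 mm high, lying on the bench. Origin: centre of its underside, z up. The two loose lids may change places.
- tray: Fixed low grey plastic tray, 110 mm (its x) by 320 mm (its y) and 22 mm high, walls and floor 5 mm thick. The four jars stand in one row along its y, about 75 mm apart. Origin: centre of its underside.
- bottle: A loose closed amber bottle with a white cap, 72 mm across, 160 mm high, to the left of the tray. Origin: centre of its underside, z up.
- spatula: A loose steel-bladed spatula lying flat on the bench beyond the lids, 190 mm long along its x, under 30 mm high. Origin: underside of the tool, near its middle.
There are look-alikes about, which are no part of the job. Leave any green look-alike of the jar1 alone. Leave any purple look-alike of the jar3 alone.

How it is judged (in metres and radians):
On the way, in this order (a step that is already met when the one before it is completed fails the run):
1. the fingertips dwell over the mouth of the open jar without touching it (horizontal distance between the grasp point and open_jar_mouth below 0.02 m and z of the grasp point in the frame of open_jar_mouth between 0.015 and 0.08 m), for 1.5 s.
2. then the fingertips dwell over the smaller loose lid without touching it (horizontal distance between the grasp point and lid below 0.02 m and z of the grasp point in the frame of lid between 0.03 and 0.095 m), for 1 s.
At the end, for the whole second after the job is handed in: Still pointing at the smaller lid: the point between the finger pads (19 mm behind the tips) is within 20 mm sideways of its centre and 15 to 80 mm above its top; all jars, lids, bottle and spatula are at rest, jars and lids upright, within 6 mm of their starts (all of step 2 and distance of each of jar1, jar2, jar3, open_jar, lid, wide_lid, bottle, spatula from where it was at the start of the episode below 0.006 m and linear speed of each of jar1, jar2, jar3, open_jar, lid, wide_lid, bottle, spatula below 0.02 m/s and angle between each of jar1, jar2, jar3, open_jar, lid, wide_lid's own z axis and vertical below 0.1 rad); the robot touches nothing.
It fails at once if the robot touches something (contact force between any of the fingers, the arm and anything else above 0.5 N).
It fails at once if a jar, lid, bottle or spatula is moved or lifted by more than 6 mm (distance of any of jar1, jar2, jar3, open_jar, lid, wide_lid, bottle, spatula from where it was at the start of the episode above 0.006 m).
It fails at once if the hand points at a closed jar or at the wide lid: the point between the finger pads comes within 20 mm sideways of its centre and less than 65 mm above its top ((horizontal distance between the grasp point and jar1 below 0.02 m and z of the grasp point in the frame of jar1 between 0.05 and 0.135 m) or (horizontal distance between the grasp point and jar2 below 0.02 m and z of the grasp point in the frame of jar2 between 0.05 and 0.135 m) or (horizontal distance between the grasp point and jar3 below 0.02 m and z of the grasp point in the frame of jar3 between 0.05 and 0.135 m) or (horizontal distance between the grasp point and wide_lid below 0.02 m and z of the grasp point in the frame of wide_lid between -0.002 and 0.083 m)).
It also fails if it takes over 43 s, if anything falls off the work surface, if the arm or the gripper's body presses on something with over 40 N, if the wrist force passes 120 N, or if a joint passes its speed limit or range.

### The arm

A 6-joint arm with a two-finger parallel gripper is mounted at the origin on the work surface. World frame = base frame: x ahead of the robot, y to its left, z up, the work surface at z = 0. Lengths are in mm, angles in rad, forces in N, time in s.
With the tool pointing down it reaches from about 275 to 750 mm from the base axis. Payload 10.2 kg.
Tool frame: the origin (TCP) lies midway between the tips of the shut fingers; the grasp point (between the pads) lies 19 mm behind it; z points along the fingers, y is the direction in which the jaws open and shut (so a half turn about z gives the same grasp; the last joint's range is limited). The gripper opens to 85 mm and grips with 20 to 120 N. Pads are 22 mm wide; open, the fingers measure 114 mm over their backs; the gripper's body (76 mm by 85 mm) begins 54 mm behind the grasp point. The pads swing forward as they close: fully open they stand 13 mm farther back than shut.
Start: joints at [1.059, 0.313, 1.498, -0, 1.331, -0.223], TCP at [149.534, 503.26, 231.294] pointing down, gripper open.
Joint ranges: [-2.94, 2.94], [-0.97, 2.17], [0.19, 2.56], [-1.23, 4.37], [0.02, 3.11], [-2.88, 2.88]. Speed limits (rad/s): [2.39, 2.39, 3.01, 3.14, 3.14, 3.14].

### API

Orientations are given as a unit quaternion [w, x, y, z].
In Python, from rig import sense, optics, ctrl gives the robot as it stands.
- The arm moves only by the tool play_rows, never from a script. Its argument "plan" is a list of rows, each a list of 7 numbers: the shift along the world's x, y, z in mm, then the turn, a rotation vector about the world's x, y, z in rad, then the opening, from -1 (shut) to 1 (fully open), so that 0 is half open. A call has 1 to 5 rows; each row shifts and turns the pose as measured when the row begins; what a row does not reach is not made up. A row lasts 1/12 s, in which the tool goes at most 41.7 mm and 7.16 degrees, less where a joint would pass 70% of its speed; a pose out of reach is approached as far as the arm can. A call is refused whole if a number of a shift passes 41.7 or a number of a turn 0.125, either way. A call with a gripper value outside its range is refused whole. The fingers move at their own pace and stop on an object; "grip_force" is the grip in N (left out, the last holds). Time passes only in rows, so rows that do not move let the fingers close. It gives the time, the measured TCP pose, the force and the opening at its end, in the units of the state.
- sense(): the state, without advancing time (a new reading comes with each control period).
- optics.capture(name): name is "scene" or "top"; returns a dict with "img" (420x560x3 uint8, blue, green, red), "fx", "fy", "cx", "cy" (pixels), "world_to_cam" (4x4, takes a point from world to camera coordinates). Camera axes: x right, y up, looking along -z (the intrinsics and any distortion apply to the point x, -y, -z); pixel columns grow to the right and rows downward; lengths in mm; the calibration is good to about 2 mm. A picture is of the moment at which its call begins. There is no depth.
- ctrl.finish_job(): hands the job in, once; it reports no verdict.
The state is a dict: "time_s": time; "joints": joint angles; "dq": joint speeds; "tau": joint torques, N m; "eef_pos": TCP position; "ee_rot": TCP orientation; "force": force on the tool from outside, world axes, zero at the start; "wrist_torque": the same for the moment, N m; "grip_width": opening from 0.0 (shut) to 1.0 (fully open).
Only numpy, scipy, OpenCV 4.12 (cv2) and the standard library are available. Lean on these libraries where they do the work, as an engineer would, in place of code of your own. Each camera call takes 0.05 s, during which the arm holds its last target. There are 200 camera calls.

## Working session

There is one attempt and no reset: what is moved stays moved. The work goes in short steps, Python scripts to look and compute and a tool call to move; the robot and the scene stay as the last step left them, time stands still between calls to the robot, and variables do not carry over. Pictures are saved under pics/ and viewed, about 8 in all and at most 12, crops included, and the job is handed in when it is done.

Besides the shell and the picture viewer there is one more tool, called in YAML: its name, and indented under it one key for each argument. play_rows: Moves the arm, as the interface text tells. Its arguments: {"type":"object","properties":{"plan":{"type":"array"},"grip_force":{"type":"number"}},"required":["plan"]}

```bash
mkdir -p pics; python3 - <<'E'
from rig import sense, optics
import cv2,pickle
s=sense();print({k:s[k] for k in('time_s','eef_pos','ee_rot','grip_width')})
for n in('scene','top'):
    c=optics.capture(n);pickle.dump(c,open(n+'.pkl','wb'));cv2.imwrite(f'pics/{n}0.png',c['img']);print({k:v for k,v in c.items() if k!='img'})
E
```

```text
{'time_s': 0.0, 'eef_pos': array([149.42145169, 503.02910001, 230.74040594]), 'ee_rot': array([-2.29692947e-04,  1.43914140e-01,  9.89589976e-01, -5.88921500e-04]), 'grip_width': 0.9996583843108661}
{'fx': 491.29559392809176, 'fy': 491.29559392809176, 'cx': 287.6488649386719, 'cy': 202.2103391775083, 'world_to_cam': array([[ 4.29957715e-01,  9.02699260e-01,  1.64441143e-02,
        -3.37921466e+02],
       [-6.69567920e-01,  3.06592825e-01,  6.76520244e-01,
         3.34146425e+02],
       [ 6.05652676e-01, -3.01885549e-01,  7.36240417e-01,
        -1.60147917e+03],
       [ 0.00000000e+00,  0.00000000e+00,  0.00000000e+00,
         1.00000000e+00]])}
{'fx': 543.995661664103, 'fy': 543.995661664103, 'cx': 278.5123249582253, 'cy': 202.3270115383996, 'world_to_cam': array([[-3.54093656e-04, -9.99807583e-01,  1.96130448e-02,
         9.30411949e+01],
       [ 9.97190762e-01,  1.11604484e-03,  7.48955114e-02,
        -6.31436522e+02],
       [-7.49029893e-02,  1.95844671e-02,  9.96998491e-01,
        -1.39782187e+03],
       [ 0.00000000e+00,  0.00000000e+00,  0.00000000e+00,
         1.00000000e+00]])}
```

View pics/scene0.png

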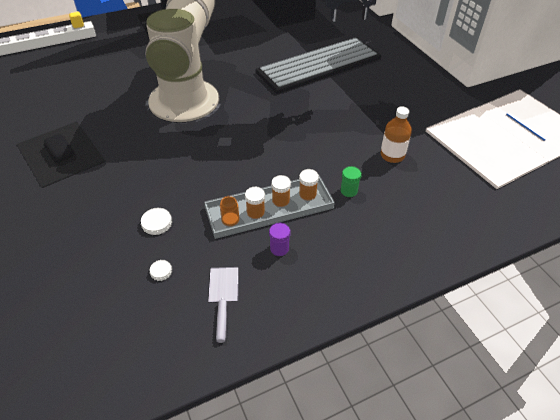

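View pics/top0.png

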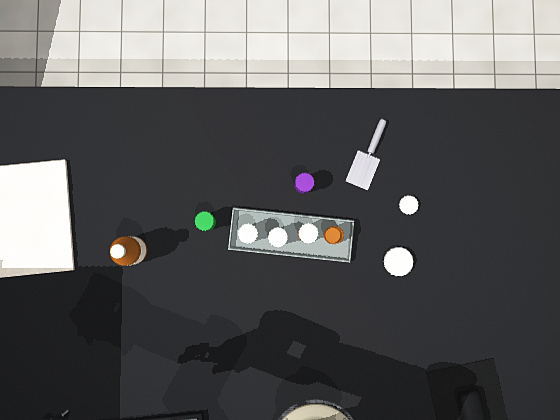

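The open jar is the right-hand amber one, at top (333,235) and scene (230,210). The small lid is at top (409,205) and the wide lid at (398,261). I'll enlarge these areas.

```bash
python3 - <<'E'
import cv2,numpy as np,pickle
T=pickle.load(open('top.pkl','rb'));S=pickle.load(open('scene.pkl','rb'))
a=cv2.resize(T['img'][180:290,220:430],None,fx=3.8,fy=3.8,interpolation=cv2.INTER_CUBIC)
b=cv2.resize(S['img'][150:290,130:340],None,fx=3.8,fy=3.8,interpolation=cv2.INTER_CUBIC)
cv2.imwrite('pics/a.png',a);cv2.imwrite('pics/b.png',b)
open('h.py','w').write('''
import numpy as np
def ray(c,u,v,z):
    R=c['world_to_cam'][:3,:3];t=c['world_to_cam'][:3,3]
    d=R.T@np.array([(u-c['cx'])/c['fx'],-(v-c['cy'])/c['fy'],-1]);o=-R.T@t
    return o+d*(z-o[2])/d[2]
def proj(c,p):
    q=c['world_to_cam']@np.r_[p,1]
    return c['cx']+c['fx']*q[0]/-q[2], c['cy']-c['fy']*q[1]/-q[2]
''')
from h import *
# white blobs
for n,c in(('top',T),('scene',S)):
    m=(c['img'].min(2)>150).astype(np.uint8);k,l,st,ce=cv2.connectedComponentsWithStats(m)
    for i in range(1,k):
        u,v=ce[i]
        if 60<st[i][4]<1500 and 130<u<430 and 150<v<290: print(n,st[i],ce[i].round(1),'z15',ray(c,u,v,14)[:2].round(1),'z75',ray(c,u,v,75)[:2].round(1))
E
```

```text
top [ 346  119   40   71 1027] [365.3 162.6] z15 [ 737.8 -137. ] z75 [ 728.7 -126. ]
top [399 196  19  19 284] [408.4 204.6] z15 [ 626.5 -249.7] z75 [ 622.2 -233.8]
top [384 247  29  29 668] [398.1 261.3] z15 [ 477.6 -220. ] z75 [ 479.6 -205.4]
scene [297 169  24  17 262] [308.7 176.7] z15 [500.2 199.7] z75 [554.4 168.7]
scene [272 175  27  22 331] [283.4 184.7] z15 [499.2 123.5] z75 [553.4  97.4]
scene [237 186  35  29 421] [253.1 197.4] z15 [508.5  31.3] z75 [562.2  11.1]
scene [269 190  58  29 286] [302.8 206.3] z15 [591.3 136. ] z75 [639.6 109.1]
scene [205 201  16  21 166] [213.3 212.3] z15 [514.3 -81.3] z75 [567.6 -94.2]
scene [141 208  31  26 643] [155.9 220.4] z15 [ 480.2 -221. ] z75 [ 535.7 -224.9]
scene [213 218  53  15  70] [240.4 225.1] z15 [582.9 -34.3] z75 [631.7 -50.2]
scene [150 260  22  20 351] [160.4 269.5] z15 [ 629.9 -251.3] z75 [ 675.7 -253.2]
```

View pics/a.png

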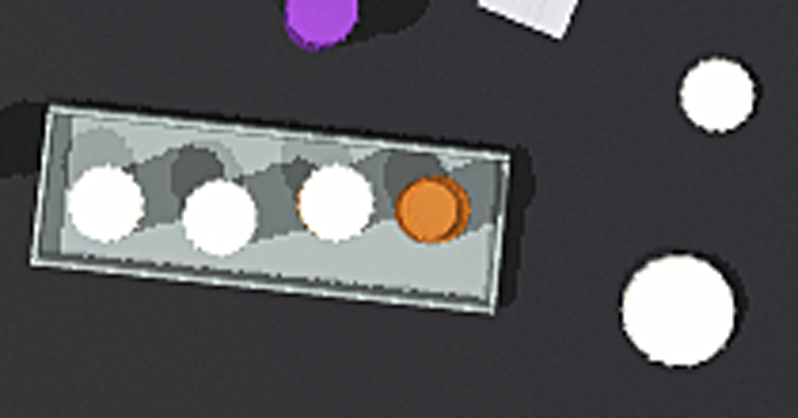

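View pics/b.png

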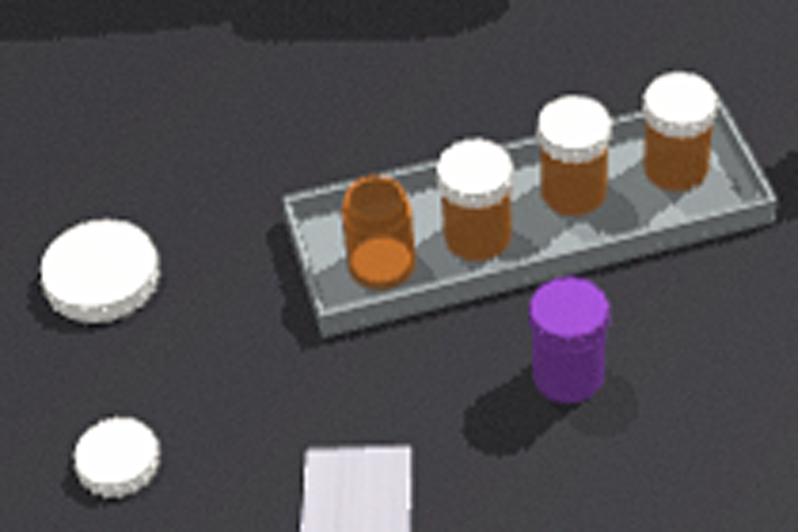

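```bash
python3 - <<'E'
import pickle
from h import *
T=pickle.load(open('top.pkl','rb'));S=pickle.load(open('scene.pkl','rb'))
t=lambda x,y:(220+(x+.5)/3.8-.5,180+(y+.5)/3.8-.5)
s=lambda x,y:(130+(x+.5)/3.8-.5,150+(y+.5)/3.8-.5)
print('top floor',ray(T,*t(430,211),8),'top rim',ray(T,*t(440,210),71))
print('sc floor',ray(S,*s(381,262),8),'sc rim',ray(S,*s(377,198),71))
for x,y in((106,203),(220,217),(336,202)):print('jar top',ray(T,*t(x,y),75))
for x,y in((680,101),(574,125),(475,169)):print('jar sc',ray(S,*s(x,y),75))
print('lid',ray(T,*t(717,94.5),15),ray(S,*s(117,454),15),'wide',ray(T,*t(678,310),18),ray(S,*s(100,264),18))
print('T check rim',proj(T,ray(S,*s(377,198),71)),t(440,210))
E
```

```text
top floor [546.02058655 -49.85473384   8.        ] top rim [545.75559741 -48.97010487  71.        ]
sc floor [546.87060104 -49.00372244   8.        ] sc rim [547.41594346 -47.25292221  71.        ]
jar top [550.30795383 171.86733114  75.        ]
jar top [541.09979959  96.80729018  75.        ]
jar top [550.96831025  20.25678597  75.        ]
jar sc [552.58117967 169.37625845  75.        ]
jar sc [543.57155384  94.51424363  75.        ]
jar sc [553.44977391  18.78602115  75.        ]
lid [ 626.62076731 -249.26624121   15.        ] [ 629.73618415 -250.98087991   15.        ] wide [ 477.97480837 -218.84698586   18.        ] [ 479.68861963 -220.09904417   18.        ]
T check rim (np.float64(334.73480818020533), np.float64(234.23388557749936)) (335.42105263157896, 234.89473684210526)
```

play_rows:
  plan:
    - [10, -14, 2, 0, 0, 0, -1]
    - [18, -25, 2, 0, 0, 0, -1]
    - [18, -25, 2, 0, 0, 0, -1]
    - [18, -25, 2, 0, 0, 0, -1]
    - [18, -25, 2, 0, 0, 0, -1]

```text
time_s: 0.52
eef_pos: [230.1, 386.9, 238.4]
ee_rot: [-0.002, 0.14, 0.99, -0.002]
force: [0.4, 0.9, -0.4]
grip_width: 0.297
```

play_rows:
  plan:
    - [20, -28, 0, 0, 0, 0, -1]
    - [20, -28, 0, 0, 0, 0, -1]
    - [20, -28, 0, 0, 0, 0, -1]
    - [20, -28, 0, 0, 0, 0, -1]
    - [20, -28, 0, 0, 0, 0, -1]

```text
time_s: 0.93
eef_pos: [332.1, 239.8, 238.0]
ee_rot: [-0.002, 0.139, 0.99, -0.002]
force: [0.5, 0.4, -0.4]
grip_width: -0.001
```

play_rows:
  plan:
    - [20, -28, 0, 0, 0, 0, -1]
    - [20, -28, 0, 0, 0, 0, -1]
    - [20, -28, 0, 0, 0, 0, -1]
    - [20, -28, 0, 0, 0, 0, -1]
    - [20, -28, 0, 0, 0, 0, -1]

```text
time_s: 1.35
eef_pos: [434.8, 91.4, 237.5]
ee_rot: [-0.003, 0.139, 0.99, -0.002]
force: [1.1, 0.0, -0.0]
grip_width: -0.0
```

play_rows:
  plan:
    - [22, -28, 0, 0, 0, 0, -1]
    - [22, -28, 0, 0, 0, 0, -1]
    - [22, -28, 0, 0, 0, 0, -1]
    - [22, -28, 0, 0, 0, 0, -1]
    - [15, -18, 0, 0, 0, 0, -1]

```text
time_s: 1.77
eef_pos: [541.3, -48.4, 236.0]
ee_rot: [-0.004, 0.14, 0.99, -0.002]
force: [0.4, 0.0, -0.1]
grip_width: 0.004
```

play_rows:
  plan:
    - [0, 0, 0, 0, 0, 0, -1]
    - [0, 0, 0, 0, 0, 0, -1]
    - [0, 0, 0, 0, 0, 0, -1]

```text
time_s: 2.02
eef_pos: [542.6, -52.4, 233.8]
ee_rot: [-0.005, 0.143, 0.99, -0.002]
force: [-0.3, -0.6, 0.6]
grip_width: -0.002
```

play_rows:
  plan:
    - [2, 2, -20, 0, 0, 0, -1]
    - [2, 1, -28, 0, 0, 0, -1]
    - [0, 0, -28, 0, 0, 0, -1]
    - [0, 0, -25, 0, 0, 0, -1]
    - [0, 0, -15, 0, 0, 0, -1]

```text
time_s: 2.43
eef_pos: [545.7, -44.5, 118.5]
ee_rot: [-0.001, 0.14, 0.99, -0.003]
force: [-0.5, 0.9, -1.0]
grip_width: 0.001
```

play_rows:
  plan:
    - [0, 0, 0, 0, 0, 0, -1]
    - [0, 0, 0, 0, 0, 0, -1]

```text
time_s: 2.6
eef_pos: [543.3, -42.1, 116.1]
ee_rot: [-0.004, 0.139, 0.99, -0.002]
force: [-0.3, -0.1, -0.3]
grip_width: 0.002
```

```bash
python3 - <<'E'
from rig import sense, optics
import cv2,numpy as np
print(sense()['eef_pos'])
c=optics.capture('scene')['img'][90:290,130:340];d=optics.capture('top')['img'][160:320,220:430]
f=lambda i:cv2.resize(i,(390,int(390*i.shape[0]/210)),interpolation=cv2.INTER_CUBIC)
a,b=f(c),f(d);o=np.zeros((max(len(a),len(b)),780,3),np.uint8);o[:len(a),:390]=a;o[:len(b),390:]=b
cv2.imwrite('pics/c.png',o)
E
```

```text
[543.30833519 -42.07413387 116.09539995]
```

View pics/c.png

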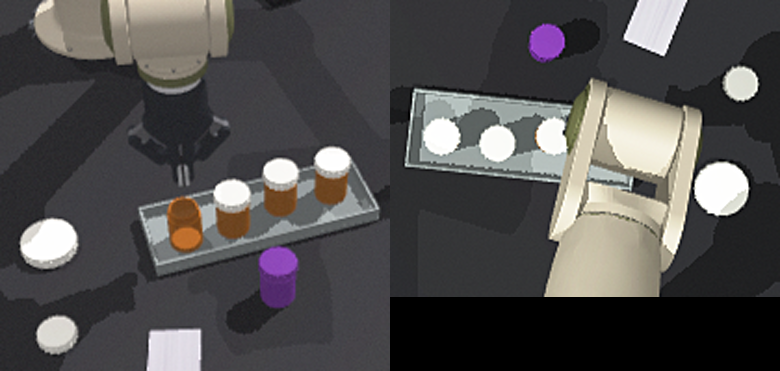

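The tips are at scene pixel (228,189), which agrees with the projected TCP of (229,187). They sit above the rim at (229,202), and nothing has been disturbed. I'll make a small correction and then hold.

play_rows:
  plan:
    - [3, -6, -12, 0, 0, 0, -1]
    - [0, 0, 0, 0, 0, 0, -1]
    - [0, 0, 0, 0, 0, 0, -1]
    - [0, 0, 0, 0, 0, 0, -1]
    - [0, 0, 0, 0, 0, 0, -1]

```text
time_s: 3.12
eef_pos: [548.8, -49.4, 107.4]
ee_rot: [0.0, 0.139, 0.99, -0.003]
force: [-0.6, 0.7, 0.6]
grip_width: -0.0
```

play_rows:
  plan:
    - [0, 0, 0, 0, 0, 0, -1]
    - [0, 0, 0, 0, 0, 0, -1]
    - [0, 0, 0, 0, 0, 0, -1]
    - [0, 0, 0, 0, 0, 0, -1]
    - [0, 0, 0, 0, 0, 0, -1]

```text
time_s: 3.53
eef_pos: [549.1, -49.5, 108.1]
ee_rot: [0.001, 0.139, 0.99, -0.003]
force: [-0.4, -0.1, -0.2]
grip_width: 0.003
```

play_rows:
  plan:
    - [-1, 0, -3, 0, 0, 0, -1]
    - [0, 0, 0, 0, 0, 0, -1]
    - [0, 0, 0, 0, 0, 0, -1]
    - [0, 0, 0, 0, 0, 0, -1]
    - [0, 0, 0, 0, 0, 0, -1]

```text
time_s: 3.95
eef_pos: [547.9, -49.4, 104.7]
ee_rot: [0.001, 0.139, 0.99, -0.003]
force: [0.4, 0.3, 0.6]
grip_width: 0.002
```

play_rows:
  plan:
    - [0, 0, 0, 0, 0, 0, -1]
    - [0, 0, 0, 0, 0, 0, -1]
    - [0, 0, 0, 0, 0, 0, -1]
    - [0, 0, 0, 0, 0, 0, -1]
    - [0, 0, 0, 0, 0, 0, -1]

```text
time_s: 4.37
eef_pos: [547.9, -49.4, 104.8]
ee_rot: [0.001, 0.139, 0.99, -0.003]
force: [0.6, 0.3, -0.1]
grip_width: 0.001
```

play_rows:
  plan:
    - [0, 0, 0, 0, 0, 0, -1]
    - [0, 0, 0, 0, 0, 0, -1]
    - [0, 0, 0, 0, 0, 0, -1]
    - [0, 0, 0, 0, 0, 0, -1]
    - [0, 0, 0, 0, 0, 0, -1]

```text
time_s: 4.78
eef_pos: [547.9, -49.5, 104.8]
ee_rot: [0.001, 0.139, 0.99, -0.003]
force: [1.1, -0.3, 0.1]
grip_width: 0.002
```

play_rows:
  plan:
    - [0, 0, 0, 0, 0, 0, -1]
    - [0, 0, 0, 0, 0, 0, -1]
    - [0, 0, 0, 0, 0, 0, -1]
    - [0, 0, 0, 0, 0, 0, -1]
    - [0, 0, 0, 0, 0, 0, -1]

```text
time_s: 5.2
eef_pos: [548.0, -49.5, 104.8]
ee_rot: [0.001, 0.139, 0.99, -0.003]
force: [0.4, 0.3, 0.3]
grip_width: 0.0
```

play_rows:
  plan:
    - [0, 0, 0, 0, 0, 0, -1]
    - [0, 0, 0, 0, 0, 0, -1]
    - [0, 0, 0, 0, 0, 0, -1]
    - [0, 0, 0, 0, 0, 0, -1]
    - [0, 0, 0, 0, 0, 0, -1]

```text
time_s: 5.62
eef_pos: [547.9, -49.4, 104.8]
ee_rot: [0.001, 0.139, 0.99, -0.003]
force: [-0.3, 0.4, 0.6]
grip_width: -0.002
```

Dwell done (about 2.5 s). Next I'll rise, travel to above the small lid (+80, −200) and come down.

play_rows:
  plan:
    - [0, 0, 20, 0, 0, 0, -1]
    - [0, 0, 28, 0, 0, 0, -1]
    - [0, 0, 28, 0, 0, 0, -1]
    - [4, -10, 15, 0, 0, 0, -1]
    - [10, -25, 0, 0, 0, 0, -1]

```text
time_s: 6.03
eef_pos: [559.8, -81.4, 199.0]
ee_rot: [-0.002, 0.137, 0.991, -0.002]
force: [-0.1, -0.2, -0.3]
grip_width: 0.003
```

play_rows:
  plan:
    - [11, -28, 0, 0, 0, 0, -1]
    - [11, -28, 0, 0, 0, 0, -1]
    - [11, -28, 0, 0, 0, 0, -1]
    - [11, -28, 0, 0, 0, 0, -1]
    - [8, -20, 0, 0, 0, 0, -1]

```text
time_s: 6.45
eef_pos: [613.9, -219.0, 201.8]
ee_rot: [0.001, 0.136, 0.991, -0.003]
force: [-0.1, 0.5, 0.3]
grip_width: -0.006
```

play_rows:
  plan:
    - [0, 0, 0, 0, 0, 0, -1]
    - [0, 0, 0, 0, 0, 0, -1]
    - [0, 0, 0, 0, 0, 0, -1]

```text
time_s: 6.7
eef_pos: [614.1, -223.1, 200.2]
ee_rot: [0.0, 0.138, 0.99, -0.003]
force: [-0.5, 0.2, 0.1]
grip_width: -0.001
```

play_rows:
  plan:
    - [14, -27, 0, 0, 0, 0, -1]
    - [0, 0, 0, 0, 0, 0, -1]
    - [0, 0, -20, 0, 0, 0, -1]
    - [0, 0, -25, 0, 0, 0, -1]
    - [0, 0, -20, 0, 0, 0, -1]

```text
time_s: 7.12
eef_pos: [629.4, -246.1, 138.3]
ee_rot: [0.003, 0.135, 0.991, -0.004]
force: [0.4, -0.0, -0.5]
grip_width: 0.0
```

play_rows:
  plan:
    - [0, 0, 0, 0, 0, 0, -1]
    - [0, 0, 0, 0, 0, 0, -1]

```text
time_s: 7.28
eef_pos: [627.9, -243.1, 134.9]
ee_rot: [0.0, 0.134, 0.991, -0.002]
force: [0.8, 0.1, 1.0]
grip_width: 0.0
```

play_rows:
  plan:
    - [0, -6, -15, 0, 0, 0, -1]
    - [0, 0, -22, 0, 0, 0, -1]
    - [0, 0, -20, 0, 0, 0, -1]
    - [0, 0, -12, 0, 0, 0, -1]
    - [0, 0, 0, 0, 0, 0, -1]

```text
time_s: 7.7
eef_pos: [630.8, -247.4, 72.7]
ee_rot: [0.005, 0.133, 0.991, -0.004]
force: [-0.2, 0.4, 0.1]
grip_width: -0.0
```

play_rows:
  plan:
    - [0, 0, 0, 0, 0, 0, -1]
    - [0, 0, 0, 0, 0, 0, -1]
    - [0, 0, 0, 0, 0, 0, -1]

```text
time_s: 7.95
eef_pos: [632.2, -247.4, 76.8]
ee_rot: [0.008, 0.132, 0.991, -0.005]
force: [-0.1, -0.6, 0.2]
grip_width: 0.001
```

play_rows:
  plan:
    - [-2, -1, -13, 0, 0, 0, -1]
    - [-2, -1, -13, 0, 0, 0, -1]
    - [0, 0, 0, 0, 0, 0, -1]
    - [0, 0, 0, 0, 0, 0, -1]
    - [0, 0, 0, 0, 0, 0, -1]

```text
time_s: 8.37
eef_pos: [630.8, -250.6, 57.0]
ee_rot: [0.012, 0.132, 0.991, -0.007]
force: [0.2, 0.1, -0.1]
grip_width: -0.001
```

play_rows:
  plan:
    - [0, 0, 0, 0, 0, 0, -1]
    - [0, 0, 0, 0, 0, 0, -1]
    - [0, 0, 0, 0, 0, 0, -1]
    - [0, 0, 0, 0, 0, 0, -1]
    - [0, 0, 0, 0, 0, 0, -1]

```text
time_s: 8.78
eef_pos: [632.2, -251.1, 60.4]
ee_rot: [0.014, 0.132, 0.991, -0.008]
force: [-0.1, -0.0, -0.0]
grip_width: -0.0
```

```bash
python3 - <<'E'
from rig import sense, optics
from h import *
import cv2
s=sense();print(s['eef_pos'])
c=optics.capture('scene');print(proj(c,s['eef_pos']))
cv2.imwrite('pics/d.png',cv2.resize(c['img'][90:300,110:350],None,fx=2.8,fy=2.8,interpolation=cv2.INTER_CUBIC))
E
```

```text
[ 632.15512368 -251.05686609   60.4281468 ]
(np.float64(157.14308472943958), np.float64(258.2206376635154))
```

View pics/d.png

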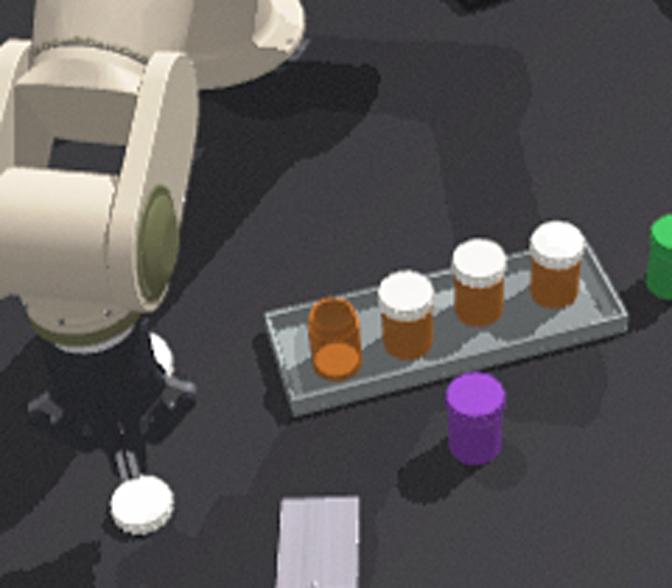

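Tips are at scene pixel (157,259), as projected, just above the small lid at (160,269). The pose creeps up slightly, so I'll lower a bit more, take out the small tilt and check that it settles.

```bash
python3 - <<'E'
from rig import sense
from scipy.spatial.transform import Rotation as R
import numpy as np
s=sense();q=s['ee_rot'];r=R.from_quat(np.r_[q[1:],q[0]]);z=r.as_matrix()[:,2]
print(z,np.cross(z,[0,0,-1]),s['joints'],s['dq'],s['eef_pos'])
E
```

```text
[ 0.02630997 -0.02015246 -0.99945068] [0.02015246 0.02630997 0.        ] [-0.54856467  0.79280422  1.18668059 -0.00384482  1.12914616 -1.85318264] [-0.00136049  0.00351988  0.00163511 -0.00013015 -0.00070283 -0.0003852 ] [ 632.14785646 -251.06726368   60.42543276]
```

play_rows:
  plan:
    - [-2, 0, -10, 0.02, 0.026, 0, -1]
    - [0, 0, 0, 0, 0, 0, -1]
    - [0, 0, 0, 0, 0, 0, -1]
    - [0, 0, 0, 0, 0, 0, -1]
    - [0, 0, 0, 0, 0, 0, -1]

```text
time_s: 9.25
eef_pos: [630.5, -251.1, 51.1]
ee_rot: [0.001, 0.132, 0.991, -0.0]
force: [0.3, -0.3, -0.3]
grip_width: 0.0
```

play_rows:
  plan:
    - [0, 0, 0, 0, 0, 0, -1]
    - [0, 0, 0, 0, 0, 0, -1]
    - [0, 0, 0, 0, 0, 0, -1]
    - [0, 0, 0, 0, 0, 0, -1]
    - [0, 0, 0, 0, 0, 0, -1]

```text
time_s: 9.67
eef_pos: [630.8, -251.0, 52.3]
ee_rot: [0.002, 0.132, 0.991, -0.001]
force: [0.3, -0.0, -0.1]
grip_width: -0.001
```

play_rows:
  plan:
    - [0, 0, 0, 0, 0, 0, -1]
    - [0, 0, 0, 0, 0, 0, -1]
    - [0, 0, 0, 0, 0, 0, -1]
    - [0, 0, 0, 0, 0, 0, -1]
    - [0, 0, 0, 0, 0, 0, -1]

```text
time_s: 10.08
eef_pos: [630.8, -251.0, 52.3]
ee_rot: [0.002, 0.132, 0.991, -0.001]
force: [1.0, -0.7, -0.3]
grip_width: 0.0
```

play_rows:
  plan:
    - [0, 0, 0, 0, 0, 0, -1]
    - [0, 0, 0, 0, 0, 0, -1]
    - [0, 0, 0, 0, 0, 0, -1]
    - [0, 0, 0, 0, 0, 0, -1]
    - [0, 0, 0, 0, 0, 0, -1]

```text
time_s: 10.5
eef_pos: [630.8, -251.1, 52.3]
ee_rot: [0.002, 0.132, 0.991, -0.001]
force: [-0.0, 0.1, -0.1]
grip_width: -0.0
```

```bash
python3 -c "
from rig import ctrl,sense
print(ctrl.finish_job(),sense()['eef_pos'])"
```

```text
the job is handed in; nothing more can be done
the job is handed in; nothing more can be done
```

The arm pointed at the open jar, then at the smaller lid, and I handed the job in while it was still pointing at the lid. No verdict was reported.

- **Open jar:** The open jar is the one at the right-hand end of the tray (seen from the robot), with its mouth at about (547, −49, 71) mm. I held the shut fingertips over it for about 2.5 s, roughly 34 mm above the rim and within 2 mm of the centre.
- **Smaller lid:** It is at about (628, −250) mm. I rose well clear, crossed to it and held still there for over 1 s. The last reading before hand-in was steady at TCP (631, −251, 52), about 37 mm above the lid top and about 3 mm off centre.
- **Checks:** The force readings stayed at noise level (up to about 1 N), and the last picture, taken over the lid, showed the jars still upright in place. The fingertip pixels matched the projected position to 1–2 px.
- **Disagreements:** The two cameras differed by about 2–3 mm. Over the lid the arm first crept up a few mm and tilted about 0.03 rad; I corrected this, and it then settled. I took no picture after that correction, and a final position check returned only the handed-in message.

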